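# Spring a locked key drawer with the release rod

## Robot

A 7-joint arm with a two-finger parallel gripper is mounted at the origin on the work surface. World frame = base frame: x ahead of the robot, y to its left, z up, the work surface at z = 0. Lengths are in m, angles in degrees, forces in N, time in s.
With the tool pointing down it reaches from about 0.425 to 1.025 m from the base axis. Payload 9.4 kg.
Tool frame: the origin (TCP) lies on the centre line of the jaws, within the pads' length; the fingertips stand 14 mm ahead of it and the grasp point (between the pads) lies 5 mm behind it; z points along the fingers, y is the line along which they close (so a half turn about z gives the same grasp; the last joint's range is limited). The gripper opens to 93 mm and grips with 3 to 60 N. Pads are 15 mm wide; open, the fingers measure 128 mm over their backs; the gripper's body (75 mm by 188 mm) begins 65 mm behind the grasp point.
Start: joints at [-77.103, 34.337, -0.143, 91.639, 0.103, 54.024, -4.572], TCP at [0.216, 0.692, 0.199] pointing down, gripper open.
Joint ranges: [-147.43, 147.43], [-19.82, 112.94], [-74.19, 73.91], [6.32, 146.72], [-59.91, 239.91], [6.04, 106.73], [-150.56, 150.56]. Speed limits (degrees/s): [127.2, 127.2, 172.46, 172.46, 180, 180, 180].

## Interface

Orientations are given as [roll, pitch, yaw] about the fixed x, y, z axes, in that order (R = Rz(yaw) Ry(pitch) Rx(roll)).
In Python, from bench import bot gives the robot as it stands.
- The arm moves only by the shell command python3 -m jog 'ROWS'. ROWS is text: rows parted by semicolons, each of 5 numbers parted by spaces: the opening, from -1 (shut) to 1 (fully open), then the shift along the tool's x, y, z in mm, then the turn about the tool's z in rad. In form: claw x y z twist; .... A call has 1 to 10 rows; each row shifts and turns the commanded pose from where the row before left it, along the tool's axes as they then stand; what a row does not reach is not made up. A row lasts 1/10 s, in which the tool goes at most 50 mm and 8.59 degrees, less where a joint would pass 70% of its speed; a pose out of reach is approached as far as the arm can. A call with a gripper value outside its range is refused whole. The fingers move at their own pace and stop on an object; the grip force is fixed at half the most. Time passes only in rows, so rows that do not move let the fingers close. It gives the time, the measured TCP pose, the force, the opening and the grip force at its end, in the units of the state.
- bot.get_obs(): the state, without advancing time (a new reading comes with each control period).
- bot.get_image(name): name is "side" or "top" or "wrist"; returns (picture, depth): 420x560x3 uint8, red, green, blue; 420x560 float32, m along the optical axis (not along the pixel's ray), 0 where there is no reading.
- bot.calibration(name): a dict with "fx", "fy", "cx", "cy" (pixels), "T" (4x4, takes a point from camera to world coordinates). Camera axes: x right, y down, z forward; pixel columns grow to the right and rows downward; lengths in m; the calibration is good to about 2 mm. A picture is of the moment at which its call begins: read the wrist's pose just before it. calibration takes no time and is no camera call; for the wrist camera it gives the pose at the moment of the call.
- bot.sign_off(): hands the job in; it is judged then, once.
The state is a dict: "t": time; "joints": joint angles; "dq": joint speeds; "effort": joint torques, N m; "position": TCP position; "tool_rot": TCP orientation; "contact_force": force on the tool from outside, world axes, zero at the start; "torque": the same for the moment, N m; "grip_width": opening from 0.0 (shut) to 1.0 (fully open); "grip_force": force on a finger pad.
Only numpy, scipy, OpenCV 4.12 (cv2) and the standard library are available. Lean on these libraries where they do the work, as an engineer would, in place of code of your own. Each camera call takes 0.05 s, during which the arm holds its last target. There are 200 camera calls.

## Task

The key to the small grey steel drawer unit is lost. Take the release rod out of its wooden stand, push it down through the slot in the top of the unit, feel for the hidden catch tab and press it down until the drawer springs ajar, never pushing the rod against the unit with more than 20 N. Then put the rod back in its stand, fully home, and leave the drawer ajar and the things around undisturbed.

Things in the scene. Friction and masses are not known exactly. Their poses are not given: they have to be found in the camera images.
- case: Drawer unit: fixed grey steel box, 170 mm (x) by 210 mm (y), 75 mm high, screwed to the bench. Origin: centre of its underside; x points away from the drawer front, z up. The drawer front, with a round brass lock, is its -x side. The slot is in its top face.
- slot (a point): Centre of the slot's mouth in the unit's top face, 30 mm from the box's centre towards the drawer front. Axes as the unit's: y along the slot, z up. The slot is 11 mm wide (x), 80 mm long (y), upright, through a 4 mm top plate, edges bevelled 1.5 mm.
- ledge (a point): Point right under the slot's centre, 20 mm below the top face, level with a flat rigid steel ledge that runs under the whole slot. One 13 mm gap (along y) breaks the ledge; the catch tab stands in it. The gap's middle is anywhere within 28 mm either way of this point along y: unknown, to be felt, and it stays put.
- tab (a joint): How far the catch tab is pressed down, m. Tab: 12 mm long (y), wider than the slot (x), flat top 5 mm above the ledge (15 mm under the top face). It only goes straight down, on a spring: 3.5 N at first to 6 N, plus about 1 N rubbing. It frees the drawer when 8 mm down (3 mm below the ledge) and has a hard stop at 11 mm. A rod partly over the ledge cannot press it that far.
- drawer (a joint): Opening of the drawer in m: 0 locked shut, 0.022 sprung fully ajar. A light spring drives it out to -x of the unit (about 4 N) as soon as the catch lets go; it stays there by itself, and the catch stays down under it.
- rod_center (a point): Centre of the release rod's handle. The rod stands upright: square aluminium handle 20 x 20 x 70 mm (faces along this point's x and y, z up along the rod), below it a round steel shaft 7 mm thick, 60 mm long, blunt flat tip. Whole rod 130 mm, 0.07 to 0.16 kg. This point is 95 mm above the tip and 35 mm above the handle's underside.
- rod_tip (a point): The lower end of the rod's shaft, on its axis, 95 mm below the handle's centre.
- stand_mouth (a point): Centre of the hole in the top face of the rod's stand, a fixed wooden block 54 x 54 mm and 70 mm high. The hole is 13 mm wide, upright, right through the block, with a 2 mm bevel. Fully home, the rod hangs with its shaft in the hole and the underside of its handle on the block's top, handle centre 35 mm above this point.
- padlock: Bystander: brass padlock standing on its body, 26 x 45 x 74 mm; origin at the centre of its underside.
- jar: Bystander: clear jar with a red lid, 60 mm wide, 70 mm tall; origin at the centre of its underside.
- cylinder: Bystander: steel door-lock cylinder, 65 x 17 x 33 mm; origin at the centre of its underside.
Mind the look-alikes: they are no part of the job. What is meant by the part that bears rod_center is not pink, and is the larger of those in its own colour.

How it is judged:
By the outcome, as a careful person would: the job done as asked, in the order asked, and still so for the second after the job is handed in, with the robot touching nothing.
It also fails if it takes over 69 s, if anything falls off the work surface, if the arm or the gripper's body presses on something with over 40 N, if the wrist force passes 120 N, or if a joint passes its speed limit or range.

## Working session

There is one attempt and no reset: what is moved stays moved. The work goes in short steps, Python scripts to look and compute and a shell command to move; the robot and the scene stay as the last step left them, time stands still between calls to the robot, and variables do not carry over. Pictures are saved under pics/ and viewed, at most 10 in all, crops included, and the job is handed in when it is done.

```bash
mkdir -p pics; ls; python3 - <<'E'
from bench import bot
import cv2,numpy as np
o=bot.get_obs();print({k:np.round(v,3) for k,v in o.items()})
for n in("top","side"):
    im,d=bot.get_image(n);cv2.imwrite(f"pics/{n}1.png",im[:,:,::-1]);np.savez(f"{n}1.npz",im=im,d=d);c=bot.calibration(n);print(n,c)
    np.savez(f"{n}1.npz",im=im,d=d,**c)
E
```

```text
pics
{'t': np.float64(0.0), 'joints': array([-77.103,  34.385,  -0.146,  91.681,   0.101,  54.024,  -4.572]), 'dq': array([ 0.067, -0.07 ,  0.034,  0.023, -0.026,  0.041,  0.103]), 'effort': array([ 0.0000e+00, -7.6506e+01,  1.4970e+00, -2.5234e+01, -5.2000e-02,
        1.7000e-02,  0.0000e+00]), 'position': array([0.215, 0.692, 0.198]), 'tool_rot': array([-1.7991e+02,  6.0000e-03,  1.6271e+02]), 'contact_force': array([-0.103,  0.548,  0.802]), 'torque': array([-0.013,  0.   , -0.031]), 'grip_force': np.float64(0.0), 'grip_width': np.float64(0.999)}
top {'fx': 477.59565423737865, 'fy': 477.59565423737865, 'cx': 282.23797054760763, 'cy': 204.83216310373305, 'T': array([[-2.21303996e-02, -9.83915580e-01,  1.77257936e-01,
         3.98389166e-01],
       [-9.99754827e-01,  2.19091260e-02, -3.20574265e-03,
        -1.17553113e-01],
       [-7.29386326e-04, -1.77285422e-01, -9.84159208e-01,
         1.19294112e+00],
       [ 0.00000000e+00,  0.00000000e+00,  0.00000000e+00,
         1.00000000e+00]])}
side {'fx': 424.79130154211725, 'fy': 424.79130154211725, 'cx': 282.92482022067173, 'cy': 209.91845046735136, 'T': array([[ 0.81445811, -0.32202414,  0.48265769,  0.23969438],
       [-0.58021063, -0.44672687,  0.68102183, -0.67743264],
       [-0.00368931, -0.83470687, -0.55068215,  0.55358934],
       [ 0.        ,  0.        ,  0.        ,  1.        ]])}
```

View pics/top1.png

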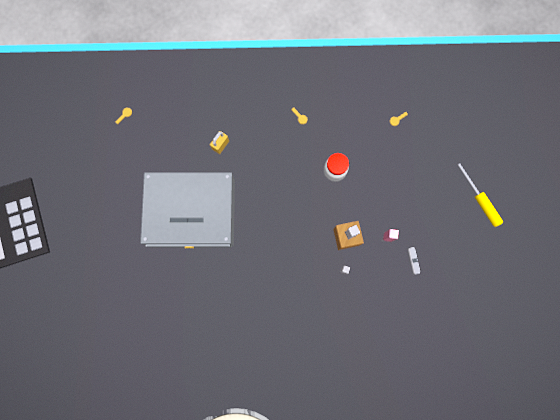

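View pics/side1.png

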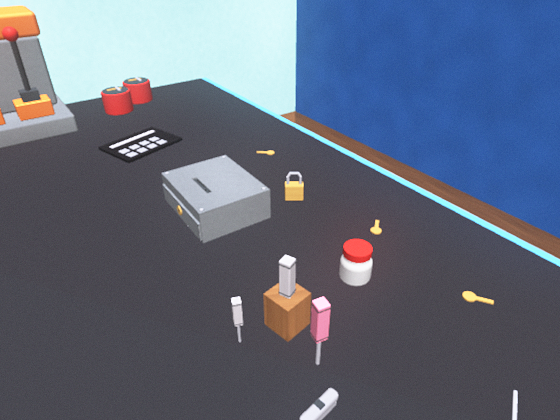

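The top view shows the unit at about (187,209) with its slot at (187,220). The stand is at (349,235), with the grey rod's top at (354,230). The pink look-alike is at (393,235), the small grey one at (346,270), the jar at (337,165), the padlock at (219,141) and the cylinder at (415,261). The side view agrees, with the rod standing in its block at (288,275).

```bash
cat > h.py <<'E'
import numpy as np,cv2
def load(n):
    return dict(np.load(n))
def ray(c,uv,z):
    uv=np.atleast_2d(np.asarray(uv,float)).reshape(-1,2)
    d=np.c_[(uv[:,0]-c['cx'])/c['fx'],(uv[:,1]-c['cy'])/c['fy'],np.ones(len(uv))]@c['T'][:3,:3].T
    o=c['T'][:3,3]
    return o+d*((z-o[2])/d[:,2])[:,None]
def cloud(c):
    v,u=np.indices(c['d'].shape);d=c['d']
    P=np.stack([(u-c['cx'])/c['fx']*d,(v-c['cy'])/c['fy']*d,d],-1)
    return P@c['T'][:3,:3].T+c['T'][:3,3]
def rect(c,mask,z):
    cs,_=cv2.findContours(mask.astype(np.uint8),cv2.RETR_EXTERNAL,cv2.CHAIN_APPROX_NONE)
    k=max(cs,key=cv2.contourArea)
    p=ray(c,k,z)[:,:2].astype(np.float32)*1000
    (x,y),s,a=cv2.minAreaRect(p);return np.round([x,y,*s,a],1)
E
python3 - <<'E'
from h import *
c=load('top1.npz');P=cloud(c);Z=P[...,2]
def roi(u0,u1,v0,v1):
    m=np.zeros(Z.shape,bool);m[v0:v1,u0:u1]=1;return m
print('table z',np.median(Z[300:340,100:300]))
m=roi(130,245,160,255)&(Z>.065)&(Z<.09);print('case',rect(c,m,.075),np.median(Z[m]))
g=cv2.cvtColor(c['im'],cv2.COLOR_RGB2GRAY)
ms=roi(160,215,212,227)&(g<110);print('slot',rect(c,ms,.075),ms.sum())
m=roi(325,372,215,255)&(Z>.12)&(Z<.16);print('rod',rect(c,m,.14),np.median(Z[m]),m.sum())
hsv=cv2.cvtColor(c['im'],cv2.COLOR_RGB2HSV)
m=roi(325,372,215,255)&(Z>.06)&(Z<.16);m2=roi(325,372,215,255)&(Z>.06)&(Z<.08);print('stand',rect(c,m,.07),rect(c,m2,.07),np.median(Z[m2]))
for n,r in dict(pink=(380,402,225,245),small=(338,355,262,280),jar=(320,352,148,184),cyl=(405,424,243,277),pad=(205,232,128,155)).items():
    m=roi(*r)&(Z>.015); z=np.percentile(Z[m],95);mm=m&(Z>z-.012);print(n,z.round(3),rect(c,mm,z))
# side: rod handle cloud
s=load('side1.npz');Q=cloud(s)
for (u,v) in [(288,265),(288,280),(286,315)]:print(Q[v,u].round(4))
E
```

```text
table z 0.0007063624055118067
case [599.4 105.5 211.6 171.4  88.8] 0.07559529448902613
slot [568.3 104.8   4.9   4.7   0.7] 25
rod [ 527.2 -277.6   19.7   23.2   25.1] 0.13997127225600403 95
stand [ 527.9 -278.4   54.7   55.4   10.1] [ 527.9 -278.4   54.7   55.4   10.1] 0.07033902130578362
pink 0.133 [ 518.9 -367.7   20.1   20.4   86.5]
small 0.096 [ 445.  -261.8   15.8   13.7   70.3]
jar 0.074 [ 699.6 -257.6   50.8   52.6   61.7]
cyl 0.037 [ 464.8 -434.9   63.8   18.3    9. ]
pad 0.075 [772.6  34.9   9.5  33.7  52.9]
[ 0.2397 -0.6774  0.5536]
[ 0.5211 -0.2928  0.1125]
[ 0.5055 -0.3093  0.0613]
```

```bash
cat >> h.py <<'E'
def snap(n,f):
    from bench import bot
    c=bot.calibration(n);im,d=bot.get_image(n)
    np.savez(f+'.npz',im=im,d=d,**c);cv2.imwrite(f'pics/{f}.png',im[:,:,::-1]);return dict(c,im=im,d=d)
def go(x,y,z=None,yaw=None):
    """mm in tool axes, twist rad, to reach world target (m, deg)"""
    from bench import bot
    o=bot.get_obs();p=np.array(o['position']);a=np.radians(o['tool_rot'][2])
    dx,dy=(np.array([x,y])-p[:2])*1000
    print('t',round(o['t'],2),'pos',(p*1000).round(1),'rot',np.round(o['tool_rot'],2),'F',np.round(o['contact_force'],1),'w',round(o['grip_width'],3),'gf',round(o['grip_force'],1))
    print('shift',np.round([dx*np.cos(a)+dy*np.sin(a),dx*np.sin(a)-dy*np.cos(a),(p[2]-(z or p[2]))*1000],1),
      'twist',None if yaw is None else round(float(-np.radians(yaw-o['tool_rot'][2])),3))
E
python3 - <<'E'
from h import *
from bench import bot
c=bot.calibration('wrist');o=bot.get_obs()
from scipy.spatial.transform import Rotation as R
r=R.from_euler('xyz',o['tool_rot'],degrees=True).as_matrix()
print((r.T@(c['T'][:3,3]-o['position'])).round(4),(r.T@c['T'][:3,:3]).round(3),c['fx'])
E
python3 -m jog '1 0 0 -15 0.14; 1 0 0 -15 0.14; 1 0 0 -15 0.14; 1 0 0 -15 0.14; 1 0 0 0 0.14; 1 0 0 0 0.13'
python3 -c "
from h import *
go(.55,.25,.26)"
```

```text
[ 0.0823 -0.001  -0.1855] [[-0.001 -0.956 -0.295]
 [ 1.    -0.001  0.   ]
 [-0.001 -0.295  0.956]] 290.42577084657
t: 0.7
position: [0.2154, 0.6922, 0.2596]
tool_rot: [180.0, -0.0, 114.8]
contact_force: [-0.7, 0.4, 0.1]
grip_width: 1.001
grip_force: 0.0
t 0.7 pos [215.4 692.2 259.6] rot [ 1.7999e+02 -1.0000e-02  1.1483e+02] F [-0.7  0.4  0.1] w 1.001 gf 0.0
shift [-5.419e+02  1.179e+02 -4.000e-01] twist None
```

```bash
python3 -m jog '1 -45 10 0 0; 1 -45 10 0 0; 1 -45 10 0 0; 1 -45 10 0 0; 1 -45 10 0 0; 1 -45 10 0 0; 1 -45 10 0 0; 1 -45 10 0 0; 1 -45 10 0 0; 1 -45 10 0 0' >/dev/null
python3 -c "
from h import *
go(.569,.106,.23)"
```

```text
t 1.7 pos [498.  325.7 259.2] rot [-179.98    0.    115.16] F [ 0.8 -0.1 -0.8] w 1.0 gf 0.0
shift [-229.1  -29.2   29.2] twist None
```

```bash
python3 -m jog '1 -45 -6 6 0; 1 -45 -6 6 0; 1 -45 -6 6 0; 1 -45 -6 6 0; 1 -45 -5 5 0; 1 0 0 0 0; 1 0 0 0 0' >/dev/null
python3 - <<'E'
from h import *
go(.527,-.278,.26)
c=snap('wrist','w1')
E
```

```text
t 2.4 pos [566.6 110.3 230. ] rot [-1.7996e+02 -1.0000e-02  1.1500e+02] F [-0.4  0.1  0.3] w 1.0 gf 0.0
shift [-335.2 -200.   -30. ] twist None
```

View pics/w1.png

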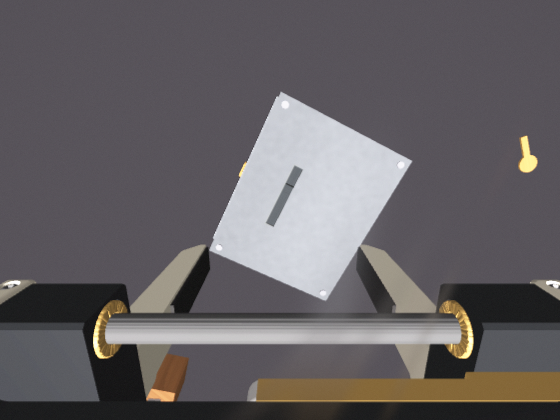

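The slot runs from (298,167) to (270,226), and a thin cross-line at about (291,185) may be the edge of the tab gap. I'll measure the slot and enlarge that part.

```bash
python3 - <<'E'
from h import *
c=load('w1.npz');g=cv2.cvtColor(c['im'],cv2.COLOR_RGB2GRAY)
m=np.zeros(g.shape,np.uint8);m[160:232,260:308]=1
m&=(g<125);print('slot',rect(c,m,.075),m.sum())
M=np.zeros(g.shape,bool);P=cloud(c);M[:,205:415]=1;M&=(P[...,2]>.068)&(P[...,2]<.09);M[250:]&=False
k=cv2.resize(c['im'][160:232,258:312],None,fx=8,fy=8,interpolation=cv2.INTER_NEAREST).astype(float)
cv2.imwrite('pics/crop.png',np.clip(k*1.5,0,255).astype(np.uint8)[:,:,::-1])
# depth along slot centre line
for t in np.linspace(0,1,21):
    u,v=298-28*t,169+56*t; print(int(u),int(v),(P[int(v),int(u)]*1000).round(1),g[int(v),int(u)])
E
```

```text
slot [569.6 105.5  77.6   9.7  88.9] 499
298 169 [573.  140.8  55.4] 111
296 171 [571.8 137.5  55.1] 112
295 174 [572.3 133.7  55.9] 112
293 177 [571.6 129.2  55.7] 112
292 180 [572.3 125.   54.4] 112
291 183 [572.5 121.4  56.7] 111
289 185 [571.1 118.5  59. ] 71
288 188 [571.4 114.8  60.5] 113
286 191 [570.8 110.3  60.7] 113
285 194 [571.9 105.1  55.3] 113
284 197 [572.4 101.   55.4] 114
282 199 [571.1  97.7  56.1] 113
281 202 [571.9  93.   54. ] 112
279 205 [571.1  88.6  55.1] 113
278 208 [571.6  84.4  55.3] 114
277 211 [571.9  80.6  56.6] 112
275 213 [570.8  76.8  55.9] 112
274 216 [571.5  72.1  54.6] 112
272 219 [570.7  67.5  55.5] 112
271 222 [571.2  63.2  55.5] 112
270 225 [569.7  65.3  74.3] 175
```

View pics/crop.png

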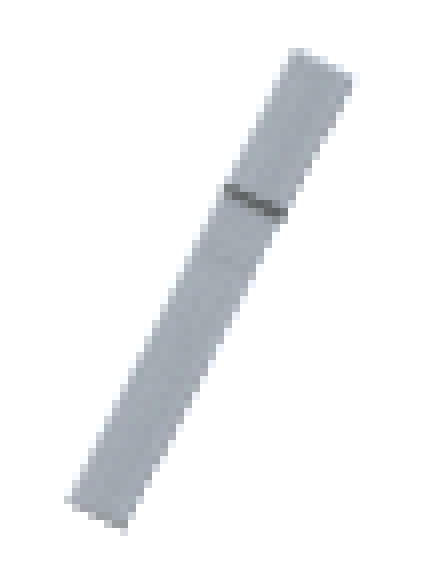

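The depth inside the slot rises to z ≈ 60 mm at y ≈ 107–119 mm, which is likely the tab. I'll refine that, and later confirm it by feel. Next, to the rod.

```bash
python3 - <<'E'
from h import *
c=load('w1.npz');P=cloud(c)*1000
for off in(-1,0,1):
    r=[]
    for v in range(180,200):
        u=round(298-28*(v-169)/56)+off; r.append((P[v,u,1].round(0),P[v,u,2].round(0)))
    print([tuple(map(int,x)) for x in r])
E
python3 -m jog '1 -45 -26 -6 0; 1 -42 -25 -6 0; 1 -42 -25 -6 0; 1 -42 -25 -6 0; 1 -42 -25 -6 0; 1 -42 -25 0 0; 1 -40 -25 0 0; 1 -40 -24 0 0; 1 0 0 0 0; 1 0 0 0 0' >/dev/null
python3 - <<'E'
from h import *
go(.5272,-.278,.26)
c=snap('wrist','w2')
P=cloud(c);Z=P[...,2];D=np.hypot(P[...,0]-.527,P[...,1]+.278)
for z in(.14,.07):
    m=(abs(Z-z)<.012)&(D<.05);print(z,rect(c,m,z),m.sum(),np.median(Z[m]))
E
```

```text
[(125, 55), (124, 56), (122, 55), (121, 56), (118, 52), (118, 59), (117, 59), (116, 60), (114, 60), (113, 61), (112, 61), (110, 61), (108, 59), (107, 60), (105, 55), (103, 55), (101, 54), (100, 56), (99, 56), (98, 56)]
[(125, 54), (124, 54), (123, 56), (121, 57), (120, 56), (118, 55), (118, 60), (116, 60), (115, 61), (113, 59), (112, 60), (111, 61), (109, 61), (108, 59), (107, 61), (104, 55), (102, 56), (101, 55), (100, 55), (98, 56)]
[(126, 56), (124, 55), (123, 55), (121, 53), (120, 55), (118, 53), (118, 59), (117, 61), (115, 61), (114, 59), (113, 60), (111, 61), (109, 59), (108, 60), (107, 61), (105, 56), (184, 416), (102, 55), (100, 55), (99, 55)]
t 3.45 pos [ 528.6 -273.8  259.9] rot [ 1.7999e+02 -3.0000e-02  1.1516e+02] F [ 0.1  1.  -0.5] w 1.001 gf 0.0
shift [-3.2 -3.1 -0.1] twist None
0.14 [ 527.  -278.7   20.2   21.8   21.2] 353 0.13983197910554612
0.07 [ 527.4 -279.3   53.8   55.8   10.5] 1223 0.07007278867533567
```

View pics/w2.png

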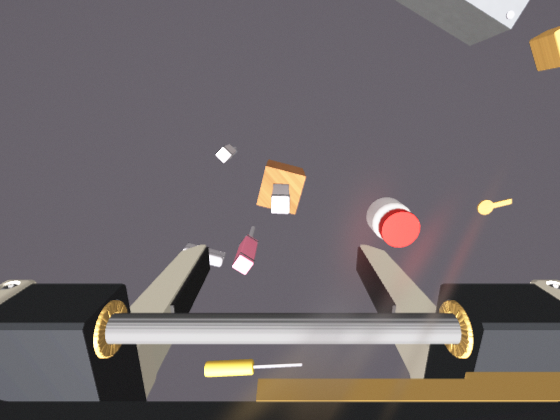

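The rod's handle top is at (281,203), nearly square to the jaws, and the stand is at (281,187). The jar at (398,225) and the pink look-alike at (245,250) are clear of the fingers. I'll descend with a slight xy correction, then grip.

```bash
python3 - <<'E'
from h import *
c=load('w2.npz');g=cv2.cvtColor(c['im'],cv2.COLOR_RGB2GRAY);m=np.zeros(g.shape,np.uint8);m[185:220,265:297]=1
m&=(g>190);print(rect(c,m,.14),m.sum())
E
python3 -m jog '1 -3 -3 20 0; 1 0 0 20 0; 1 0 0 20 0; 1 0 0 20 0; 1 0 0 20 0; 1 0 0 20 0; 1 0 0 20 0; 1 0 0 20 0; 1 0 0 0 0; 1 0 0 0 0' 
python3 -c "
from h import *
go(.5271,-.2785,.1)"
```

```text
[ 525.8 -274.3   34.    31.4   25.1] 688
t: 4.5
position: [0.5275, -0.2767, 0.1003]
tool_rot: [180.0, -0.0, 115.3]
contact_force: [-0.5, -0.7, -0.1]
grip_width: 0.996
grip_force: 0.0
t 4.5 pos [ 527.5 -276.7  100.3] rot [ 1.800e+02 -5.000e-02  1.153e+02] F [-0.5 -0.7 -0.1] w 0.996 gf 0.0
shift [-1.5 -1.2  0.3] twist None
```

```bash
python3 -m jog '1 -1.5 -1 0 0; 1 0 0 0 0; -1 0 0 0 0; -1 0 0 0 0; -1 0 0 0 0; -1 0 0 0 0; -1 0 0 0 0; -1 0 0 0 0; -1 0 0 0 0; -1 0 0 0 0'; python3 -m jog '-1 0 0 0 0; -1 0 0 0 0; -1 0 0 0 0'
```

```text
t: 5.5
position: [0.5265, -0.2803, 0.1]
tool_rot: [-180.0, -0.0, 115.1]
contact_force: [0.0, -0.0, 1.2]
grip_width: 0.362
grip_force: 0.0
t: 5.8
position: [0.5266, -0.2803, 0.1]
tool_rot: [180.0, 0.0, 115.2]
contact_force: [1.1, 0.5, -0.9]
grip_width: 0.213
grip_force: 29.9
```

```bash
python3 -m jog '-1 0 0 -5 0; -1 0 0 -10 0; -1 0 0 -15 0; -1 0 0 -20 0; -1 0 0 -20 0; -1 0 0 -20 0; -1 0 0 -20 0; -1 0 0 0 0; -1 0 0 0 0; -1 0 0 0 0'
python3 - <<'E'
from h import *
go(.5696,.105)
c=snap('wrist','w3')
s=snap('side','s3')
cv2.imwrite('pics/c3.png',np.hstack([c['im'][100:330,180:400],s['im'][100:330,200:420]])[:,:,::-1])
E
```

```text
t: 6.8
position: [0.526, -0.2799, 0.2093]
tool_rot: [-180.0, -0.1, 115.2]
contact_force: [-0.9, 0.4, -0.8]
grip_width: 0.212
grip_force: 29.9
t 6.8 pos [ 526.  -279.9  209.3] rot [-1.7996e+02 -5.0000e-02  1.1516e+02] F [-0.9  0.4 -0.8] w 0.212 gf 29.9
shift [329.9 203.1   0. ] twist None
```

View pics/c3.png

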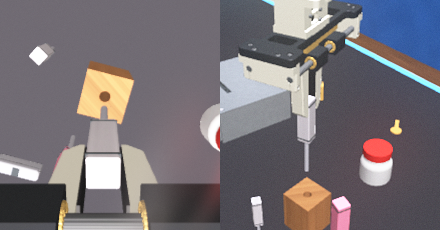

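The rod is held upright. The shaft tip is at about (288,270) in the side view, the hole in the stand is exposed at about (284,197) in the wrist view, and nothing else has moved. I'll measure the shaft axis relative to the TCP and the hole's centre.

```bash
python3 - <<'E'
from h import *
tcp=np.array([.526,-.2799,.2093])
s=load('s3.npz');P=cloud(s);D=np.hypot(P[...,0]-tcp[0],P[...,1]-tcp[1])
m=(D<.03)&(P[...,2]>.115)&(P[...,2]<.170);v,u=np.nonzero(m);print('side px',m.sum(),v.min(),v.max())
pl=[]
for r in range(v.min(),v.max()+1):
    uu=u[v==r]
    if len(uu): pl.append((uu.mean(),r,len(uu)))
pl=np.array(pl);print(pl[::6].round(1))
# wrist shaft
w=load('w3.npz');Q=cloud(w);D=np.hypot(Q[...,0]-tcp[0],Q[...,1]-tcp[1])
mw=(D<.03)&(Q[...,2]>.11)&(Q[...,2]<.17);v2,u2=np.nonzero(mw);print('wrist px',mw.sum())
pw=np.array([(u2[v2==r].mean(),r,(v2==r).sum()) for r in np.unique(v2)]);print(pw.round(1)[::4])
print('shaft pts side med',np.median(P[m],0),'wrist',np.median(Q[mw],0))
# axis xy: plane from each view; side view line: vertical line xy unknown -> each pixel gives linear constraint on xy
def cons(c,px):
    o=c['T'][:3,3];A=[];b=[]
    for u,v,_ in px:
        d=c['T'][:3,:3]@[(u-c['cx'])/c['fx'],(v-c['cy'])/c['fy'],1];n=np.array([-d[1],d[0]])/np.hypot(*d[:2]);A.append(n);b.append(n@o[:2])
    return A,b
A1,b1=cons(s,pl[2:-2]);A2,b2=cons(w,pw[1:-1])
x=np.linalg.lstsq(np.array(A1+A2),np.array(b1+b2),rcond=None)[0];print('axis',x*1000,'res',np.abs(np.array(A1+A2)@x-b1+0 if 0 else np.array(A1+A2)@x-np.array(b1+b2)).max()*1000)
# hole in wrist
g=cv2.cvtColor(w['im'],cv2.COLOR_RGB2GRAY);h=np.zeros(g.shape,np.uint8);h[188:206,276:293]=1;h&=(g<110);vv,uu=np.nonzero(h);print('hole dark',h.sum(),uu.min(),uu.max(),vv.min(),vv.max(),rect(w,h,.07))
M=(abs(Q[...,2]-.07)<.008)&(np.hypot(Q[...,0]-.527,Q[...,1]+.279)<.05);print('stand',rect(w,M,.07))
E
```

```text
side px 114 245 270
[[285.5 245.    2. ]
 [285.5 251.    4. ]
 [286.  257.    5. ]
 [286.  263.    5. ]
 [285.5 269.    4. ]]
wrist px 96
[[283.  205.    1. ]
 [283.5 209.    8. ]
 [283.5 213.    8. ]
 [283.7 217.    7. ]]
shaft pts side med [ 0.52494152 -0.28164697  0.14447095] wrist [ 0.52494086 -0.27737274  0.14080984]
axis [ 526.35973609 -279.94141002] res 0.9760247054561022
hole dark 72 280 289 192 200 [ 527.8 -279.7   10.4    9.5   25.1]
stand [ 527.5 -279.6   54.    55.2   10.5]
```

```bash
python3 -m jog '-1 30 18 0 0; -1 42 26 0 0; -1 42 26 0 0; -1 42 26 0 0; -1 42 26 0 0; -1 42 26 0 0; -1 42 26 0 0; -1 35 20 0 0; -1 18 11 0 0; -1 0 0 0 0'; python3 -m jog '-1 0 0 0 0; -1 0 0 0 0'
python3 -c "
from h import *
go(.5697,.1127,.180)"
```

```text
t: 7.9
position: [0.5694, 0.1143, 0.209]
tool_rot: [-179.9, -0.1, 115.5]
contact_force: [0.3, -0.3, -1.3]
grip_width: 0.216
grip_force: 29.9
t: 8.1
position: [0.5695, 0.1084, 0.2098]
tool_rot: [-179.9, 0.0, 115.0]
contact_force: [0.3, 0.8, -1.1]
grip_width: 0.211
grip_force: 29.9
t 8.1 pos [569.5 108.4 209.8] rot [-1.7995e+02  3.0000e-02  1.1505e+02] F [ 0.3  0.8 -1.1] w 0.211 gf 29.9
shift [ 3.8  2.  29.8] twist None
```

```bash
python3 -m jog '-1 4 2 8 0; -1 0 0 10 0; -1 0 0 10 0; -1 0 0 8 0; -1 0 0 0 0; -1 0 0 0 0; -1 0 0 0 0'
python3 - <<'E'
from h import *
go(.5697,.1127,.166)
c=snap('wrist','w4')
s=snap('side','s4')
a=cv2.resize(c['im'][150:250,230:330],None,fx=4,fy=4);b=cv2.resize(s['im'][130:230,160:260],None,fx=4,fy=4)
cv2.imwrite('pics/c4.png',np.hstack([a,b])[:,:,::-1])
E
```

```text
t: 8.8
position: [0.5701, 0.1145, 0.1743]
tool_rot: [180.0, 0.0, 115.1]
contact_force: [0.2, -0.7, -0.5]
grip_width: 0.212
grip_force: 29.9
t 8.8 pos [570.1 114.5 174.3] rot [1.7997e+02 1.0000e-02 1.1514e+02] F [ 0.2 -0.7 -0.5] w 0.212 gf 29.9
shift [-1.4 -1.1  8.3] twist None
```

View pics/c4.png

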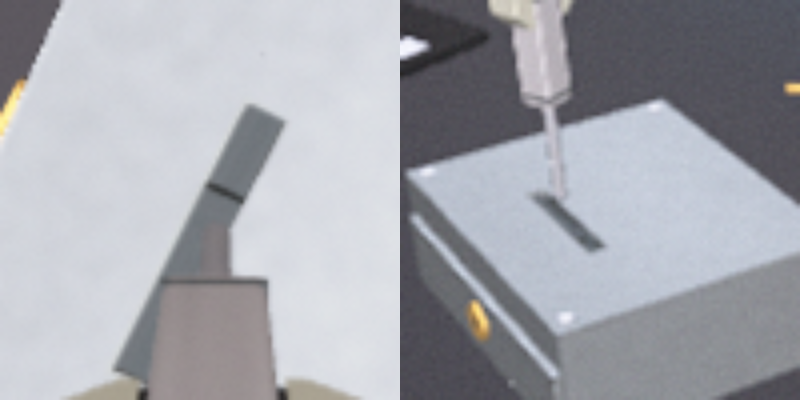

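The wrist crop (left) shows the shaft tip at crop (216,228), just above the slot and slightly to its right, which is expected from parallax. The thin gap line is at crop (225,190). I'll compute the tip's offset from the slot.

```bash
python3 - <<'E'
from h import *
from bench import bot
c=load('w4.npz');g=cv2.cvtColor(c['im'],cv2.COLOR_RGB2GRAY)
u,v=230+216/4,150+228/4
tx=np.array([np.cos(np.radians(115.1)),np.sin(np.radians(115.1))])
p=ray(c,(u,v),.0843)[0][:2]*1000;print('tip axis',p-3.5*tx)
# slot seen now: end and gap line
f=lambda a,b,z:ray(c,(230+a/4,150+b/4),z)[0][:2]*1000
print('slot top end L,R',f(248,104,.075),f(285,122,.075),'bottom end left',f(116,370,.075),'gap line at ledge z.055/.06',f(225,188,.055),f(225,193,.060))
print('edges L/R at gap',f(207,184,.075),f(243,201,.075))
for i in range(3):print(np.round(np.array(bot.get_obs()['position'])*1000,1))
E
```

```text
tip axis [572.11782594 112.23448929]
slot top end L,R [565.41385943 145.24834624] [575.69915944 145.07752939] bottom end left [564.51982822  66.16057649] gap line at ledge z.055/.06 [571.86539124 118.93066926] [571.84258662 118.82035921]
edges L/R at gap [564.86041251 122.47364821] [575.01476425 122.31964708]
[570.  114.6 174.5]
[570.  114.6 174.5]
[570.  114.6 174.5]
```

```bash
python3 -m jog '-1 0 -1.2 3 0; -1 0 0 4 0; -1 0 0 1 0; -1 0 0 1 0; -1 0 0 0 0; -1 0 0 0 0' ; python3 -m jog '-1 0 0 1 0; -1 0 0 1 0; -1 0 0 0 0'; python3 -m jog '-1 0 0 1 0; -1 0 0 1 0; -1 0 0 0 0'
```

```text
t: 9.5
position: [0.5688, 0.114, 0.1651]
tool_rot: [180.0, 0.0, 115.1]
contact_force: [0.3, -0.6, -0.0]
grip_width: 0.216
grip_force: 29.9
t: 9.8
position: [0.5687, 0.114, 0.163]
tool_rot: [-180.0, 0.0, 115.2]
contact_force: [-0.0, 0.5, -2.1]
grip_width: 0.214
grip_force: 29.9
t: 10.1
position: [0.5687, 0.114, 0.1609]
tool_rot: [-180.0, -0.0, 115.2]
contact_force: [-0.6, 0.5, -1.7]
grip_width: 0.211
grip_force: 29.9
```

```bash
python3 -m jog '-1 0 0 2 0; -1 0 0 2 0; -1 0 0 2 0; -1 0 0 1 0; -1 0 0 0 0; -1 0 0 0 0' ; python3 -m jog '-1 0 0 1 0; -1 0 0 1 0; -1 0 0 1 0; -1 0 0 0 0'; python3 -m jog '-1 0 0 1 0; -1 0 0 1 0; -1 0 0 0 0;-1 0 0 0 0'
```

```text
t: 10.7
position: [0.5687, 0.114, 0.154]
tool_rot: [-180.0, 0.0, 115.2]
contact_force: [-1.3, 0.2, -1.1]
grip_width: 0.213
grip_force: 29.9
t: 11.1
position: [0.5686, 0.114, 0.1509]
tool_rot: [-180.0, 0.0, 115.2]
contact_force: [-0.3, 0.4, -2.0]
grip_width: 0.214
grip_force: 29.9
t: 11.5
position: [0.5688, 0.114, 0.1493]
tool_rot: [180.0, 0.0, 115.2]
contact_force: [-0.1, 0.6, 2.7]
grip_width: 0.215
grip_force: 29.9
```

Contact at tip z ≈ 60 mm with about 4 N: that is the tab, not the ledge at 55 mm. I'll press gently.

```bash
python3 -m jog '-1 0 0 1 0; -1 0 0 1 0; -1 0 0 0 0; -1 0 0 0 0'; python3 -m jog '-1 0 0 1 0; -1 0 0 1 0;  -1 0 0 0 0;-1 0 0 0 0';
```

```text
t: 11.9
position: [0.5688, 0.1141, 0.1471]
tool_rot: [180.0, 0.0, 115.2]
contact_force: [0.5, 0.3, 3.1]
grip_width: 0.212
grip_force: 29.9
t: 12.3
position: [0.5688, 0.1141, 0.145]
tool_rot: [180.0, 0.0, 115.2]
contact_force: [-0.5, -0.9, 4.5]
grip_width: 0.214
grip_force: 29.9
```

```bash
python3 -m jog '-1 0 0 0.5 0; -1 0 0 0.5 0; -1 0 0 0 0'; python3 -m jog '-1 0 0 0.5 0; -1 0 0 0.5 0;  -1 0 0 0 0'
```

```text
t: 12.6
position: [0.5688, 0.114, 0.1441]
tool_rot: [180.0, 0.0, 115.2]
contact_force: [-0.6, -0.2, 4.0]
grip_width: 0.211
grip_force: 29.9
t: 12.9
position: [0.5688, 0.114, 0.1431]
tool_rot: [180.0, 0.0, 115.2]
contact_force: [-0.8, 0.0, 5.1]
grip_width: 0.206
grip_force: 29.9
```

Below ledge level with only spring force, so the tip is inside the gap.

```bash
python3 -m jog '-1 0 0 0.5 0; -1 0 0 0.5 0; -1 0 0 0 0'; python3 -m jog '-1 0 0 0.5 0; -1 0 0 0 0;  -1 0 0 0 0';  python3 -m jog '-1 0 0 0.5 0; -1 0 0 0 0;  -1 0 0 0 0'
python3 - <<'E'
from h import *
s=snap('side','s5');o=load('s4.npz')
b=np.hstack([cv2.resize(x['im'][150:250,150:290],None,fx=2.8,fy=2.8) for x in(o,s)])
cv2.imwrite('pics/c5.png',b[:,:,::-1])
t=snap('top','t5');c0=load('top1.npz')
d=np.abs(t['im'].astype(int)-c0['im']).sum(2);r=np.nonzero(d[240:260,130:245]>60);print('front diff px',len(r[0]),r[0].min()+240 if len(r[0]) else '',r[0].max()+240 if len(r[0]) else '')
E
```

```text
t: 13.2
position: [0.5688, 0.114, 0.1419]
tool_rot: [180.0, 0.0, 115.2]
contact_force: [-0.5, 0.1, 2.0]
grip_width: 0.209
grip_force: 29.9
t: 13.5
position: [0.5688, 0.114, 0.1416]
tool_rot: [180.0, 0.0, 115.2]
contact_force: [-0.0, -0.0, 4.5]
grip_width: 0.212
grip_force: 29.9
t: 13.8
position: [0.5688, 0.114, 0.1411]
tool_rot: [180.0, 0.0, 115.2]
contact_force: [0.2, 0.8, 5.0]
grip_width: 0.211
grip_force: 29.9
front diff px 774 240 256
```

View pics/c5.png

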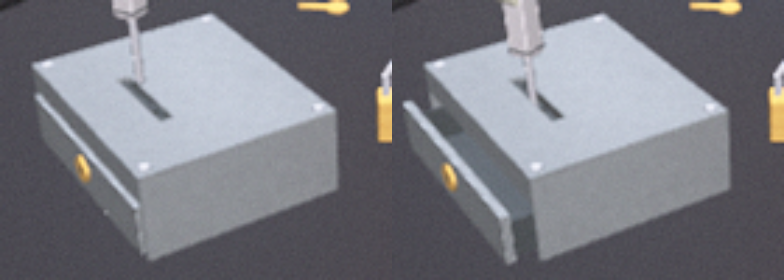

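The right half shows the drawer front sprung out, with the brass lock at crop (450,177) clear of the case. Now I'll lift the rod straight up and return it.

```bash
python3 -m jog '-1 0 0 -2 0; -1 0 0 -5 0; -1 0 0 -8 0; -1 0 0 -10 0; -1 0 0 -10 0; -1 0 0 -15 0; -1 0 0 -15 0; -1 0 0 -5 0; -1 0 0 0 0;-1 0 0 0 0'
python3 -c "
from h import *
go(.5266,-.2802,.209,115.1)"
```

```text
t: 14.9
position: [0.5684, 0.1141, 0.2109]
tool_rot: [-180.0, -0.0, 115.2]
contact_force: [-0.2, -0.0, -1.3]
grip_width: 0.211
grip_force: 29.9
t 14.9 pos [568.4 114.1 210.9] rot [-1.7999e+02 -1.0000e-02  1.1516e+02] F [-0.2 -0.  -1.3] w 0.211 gf 29.9
shift [-339.1 -205.5    1.9] twist 0.001
```

```bash
python3 -m jog '-1 -30 -18 0 0; -1 -42 -26 0 0; -1 -42 -26 0 0; -1 -42 -26 0 0; -1 -42 -26 0 0; -1 -42 -26 0 0; -1 -42 -26 0 0; -1 -36 -20 0 0; -1 -21 -11 0 0; -1 0 0 0 0'; python3 -m jog '-1 0 0 0 0; -1 0 0 0 0; -1 0 0 0 0'
python3 -c "
from h import *
go(.5266,-.2802,.165)"
```

```text
t: 15.9
position: [0.5257, -0.2843, 0.2104]
tool_rot: [-179.9, 0.1, 114.8]
contact_force: [-0.6, -0.1, -0.6]
grip_width: 0.213
grip_force: 29.9
t: 16.2
position: [0.5276, -0.2784, 0.2108]
tool_rot: [-180.0, -0.0, 115.3]
contact_force: [-0.6, -0.0, -2.0]
grip_width: 0.213
grip_force: 29.9
t 16.2 pos [ 527.6 -278.4  210.8] rot [-1.8000e+02 -5.0000e-02  1.1527e+02] F [-0.6 -0.  -2. ] w 0.213 gf 29.9
shift [-1.2 -1.7 45.8] twist None
```

```bash
python3 -m jog '-1 -1.2 -1.5 12 0; -1 0 0 15 0; -1 0 0 12 0; -1 0 0 6 0; -1 0 0 0 0; -1 0 0 0 0; -1 0 0 0 0; -1 0 0 0 0'
python3 -c "
from h import *
go(.5267,-.2800,.155)"
```

```text
t: 17.0
position: [0.5266, -0.2819, 0.1666]
tool_rot: [180.0, 0.0, 115.1]
contact_force: [1.0, -0.1, -1.4]
grip_width: 0.213
grip_force: 29.9
t 17.0 pos [ 526.6 -281.9  166.6] rot [1.7996e+02 4.0000e-02 1.1515e+02] F [ 1.  -0.1 -1.4] w 0.213 gf 29.9
shift [ 1.7  0.8 11.6] twist None
```

```bash
python3 -m jog '-1 1.5 0.6 2 0; -1 0 0 2 0; -1 0 0 2 0; -1 0 0 2 0; -1 0 0 2 0; -1 0 0 2 0; -1 0 0 0 0; -1 0 0 0 0'
python3 -m jog '-1 0 0 5 0; -1 0 0 5 0; -1 0 0 5 0; -1 0 0 5 0; -1 0 0 5 0; -1 0 0 0 0; -1 0 0 0 0'
```

```text
t: 17.8
position: [0.5263, -0.2801, 0.154]
tool_rot: [-180.0, -0.0, 115.2]
contact_force: [0.1, -0.0, -0.6]
grip_width: 0.214
grip_force: 29.9
t: 18.5
position: [0.5262, -0.2801, 0.1289]
tool_rot: [-180.0, -0.0, 115.2]
contact_force: [-0.1, -0.6, -1.2]
grip_width: 0.215
grip_force: 29.9
```

```bash
python3 -m jog '-1 0 0 5 0; -1 0 0 5 0; -1 0 0 5 0; -1 0 0 5 0; -1 0 0 4 0; -1 0 0 2 0; -1 0 0 1 0; -1 0 0 0 0; -1 0 0 0 0'
python3 -m jog '-1 0 0 1 0; -1 0 0 0.5 0; -1 0 0 0 0; -1 0 0 0 0'
```

```text
t: 19.4
position: [0.5264, -0.2801, 0.1022]
tool_rot: [180.0, 0.0, 115.2]
contact_force: [-0.3, 0.1, -0.8]
grip_width: 0.212
grip_force: 29.9
t: 19.8
position: [0.5263, -0.2801, 0.1006]
tool_rot: [180.0, 0.0, 115.2]
contact_force: [0.5, -0.2, -1.0]
grip_width: 0.214
grip_force: 29.9
```

```bash
python3 -m jog '-1 0 0 0.5 0; -1 0 0 0 0; -1 0 0 0 0'; python3 -m jog '-1 0 0 0.5 0; -1 0 0 0 0; -1 0 0 0 0'
```

```text
t: 20.1
position: [0.5264, -0.2801, 0.1001]
tool_rot: [180.0, 0.0, 115.2]
contact_force: [-0.6, -0.2, -0.6]
grip_width: 0.213
grip_force: 29.9
t: 20.4
position: [0.5265, -0.2802, 0.1]
tool_rot: [180.0, 0.0, 115.2]
contact_force: [-0.6, 0.5, 5.8]
grip_width: 0.213
grip_force: 29.9
```

Seated: 6 N at the original height. I'll open the gripper and back up.

```bash
python3 -m jog '0 0 0 0 0; 0 0 0 0 0; 0 0 0 0 0; 0 0 0 0 0; 0 0 0 0 0; 0 0 0 0 0; 0 0 0 0 0'; python3 -m jog '0 0 0 -8 0; 0 0 0 -20 0; 0 0 0 -25 0; 0 0 0 -25 0; 0 0 0 -25 0; 0 0 0 -25 0; 0 0 0 -20 0; 0 0 0 0 0; 0 0 0 0 0'
python3 - <<'E'
from h import *
c=snap('wrist','w6');s=snap('side','s6');t=snap('top','t6')
P=cloud(c);Z=P[...,2];D=np.hypot(P[...,0]-.527,P[...,1]+.279)
for z in(.14,.07):
    m=(abs(Z-z)<.012)&(D<.05);print(z,rect(c,m,z),np.median(Z[m]))
cv2.imwrite('pics/c6.png',np.vstack([np.hstack([s['im'][130:420,130:420]]*1),])[:,:,::-1])
a,b=load('side1.npz')['im'].astype(int),s['im'].astype(int)
E
```

```text
t: 21.1
position: [0.5263, -0.2801, 0.0996]
tool_rot: [-180.0, 0.0, 115.2]
contact_force: [0.6, -0.6, -0.4]
grip_width: 0.496
grip_force: 0.0
t: 22.0
position: [0.5263, -0.28, 0.248]
tool_rot: [180.0, 0.0, 115.2]
contact_force: [-1.0, 0.6, -0.1]
grip_width: 0.498
grip_force: 0.0
0.14 [ 525.6 -278.4   19.    21.7   25.1] 0.13979546626275352
0.07 [ 527.5 -279.3   54.    55.7   10.5] 0.0700746011671527
```

View pics/c6.png

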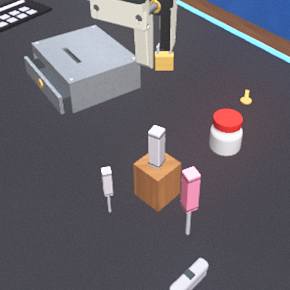

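The rod is back in its block at crop (157,145), standing upright with its top at z = 140 mm, so it is fully home. The drawer is still ajar at (45,85), the bystanders are where they were, and the gripper is clear.

```bash
python3 -c "
from bench import bot
print(bot.sign_off())"
```

```text
the job is handed in; nothing more can be done
None
```

The job is handed in at about 22 s of the 69 s allowed: the drawer is ajar, the rod is fully home in its stand, and the things around look undisturbed; the highest force I read while pressing the catch was about 5 N.

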